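Set and lock the pressure foot of a bottle-capping stand

ROBOT

A 6-joint arm with a two-finger parallel gripper is mounted at the origin on the work surface. World frame = base frame: x ahead of the robot, y to its left, z up, the work surface at z = 0. Lengths are in m, angles in degrees, forces in N, time in s.
With the tool pointing down it reaches from about 0.4 to 0.825 m from the base axis. Payload 7 kg.
Tool frame: the origin (TCP) lies on the centre line of the jaws, within the pads' length; the fingertips stand 14 mm ahead of it and the grasp point (between the pads) lies 5 mm behind it; z points along the fingers, y is the line along which they close (so a half turn about z gives the same grasp; the last joint's range is limited). The gripper opens to 88 mm and grips with 3 to 60 N. Pads are 19 mm wide; open, the fingers measure 130 mm over their backs; the gripper's body (78 mm by 193 mm) begins 47 mm behind the grasp point.
Start: joints at [-48.466, 20.546, 0.682, 0, -70.136, -16.507], TCP at [0.286, -0.612, 0.241] pointing down, gripper open.
Joint ranges: [-176.03, 176.03], [-82.01, 121.73], [-58.28, 71.71], [-173.87, 95.51], [-174.79, -0.11], [-173.66, 173.66]. Speed limits (degrees/s): [136.94, 136.94, 172.46, 180, 180, 180].

INTERFACE

Orientations are given as [roll, pitch, yaw] about the fixed x, y, z axes, in that order (R = Rz(yaw) Ry(pitch) Rx(roll)).
In Python, from plant import r gives the robot as it stands.
- The arm moves only by the tool send_rows, never from a script. Its argument "steps" is a list of rows, each an object with "dp": the shift along the tool's x, y, z in mm, a list of three; "roll": the turn about the tool's z in rad; "jaw": the opening in per cent of the stroke, from 0 (shut) to 100 (fully open). In form: [{"dp": [tx, ty, tz], "roll": roll, "jaw": jaw}, ...]. A call has 1 to 5 rows; each row is the pose to reach, as a shift and turn from the pose commanded when the call began, along the tool's axes at that moment; what a row does not reach only later rows make up. A row lasts 1/8 s, in which the tool goes at most 62.5 mm and 10.7 degrees, less where a joint would pass 70% of its speed; a pose out of reach is approached as far as the arm can. A call with a gripper value outside its range is refused whole. The fingers move at their own pace and stop on an object; "newtons" is the grip in N (left out, the last holds). Time passes only in rows, so rows that repeat a pose let the fingers close. It gives the time, the measured TCP pose, the force, the opening and the grip force at its end, in the units of the state.
- r.get_state(): the state, without advancing time (a new reading comes with each control period).
- r.capture(name): name is "scene" or "top"; returns a dict with "image" (384x512x3 uint8, blue, green, red), "K" (3x3 intrinsics, pixels), "rvec" (rotation vector, rad) and "tvec" (3), from world to camera coordinates, as OpenCV has them. Camera axes: x right, y down, z forward; pixel columns grow to the right and rows downward; lengths in m; the calibration is good to about 2 mm. A picture is of the moment at which its call begins. There is no depth.
- r.close_job(): hands the job in; it is judged then, once.
The state is a dict: "time_s": time; "joints": joint angles; "qd": joint speeds; "joint_torque": joint torques, N m; "tcp_pos": TCP position; "eef_rot": TCP orientation; "contact_force": force on the tool from outside, world axes, zero at the start; "moment": the same for the moment, N m; "gripper_width": finger opening in m; "gripper_force": force on a finger pad.
Only numpy, scipy, OpenCV 4.12 (cv2) and the standard library are available. Lean on these libraries where they do the work, as an engineer would, in place of code of your own. Each camera call takes 0.05 s, during which the arm holds its last target. There are 200 camera calls.

TASK

Set the capping stand's pressure foot to the amber jar that stands under it: slacken the big hexagonal lock nut, turn the black bar-headed adjuster screw above it clockwise until the foot bears on the jar's cap with about 20 N (the jar is glass, so never more than 60 N), then tighten the lock nut fully home again so that the setting stays. Leave the jar standing in its nest and everything else where it is.

Things in the scene. Friction and masses are not known exactly. Their poses are not given: they have to be found in the camera images.
- stand: Fixed bench stand. Grey base plate 150 x 110 x 12 mm; column 24 x 44 mm at its -x end (own x -88 to -64 mm), 123 mm high; a bridge 44 mm wide, z 105 to 123 mm, runs from it to own x +20 mm; on it, up to z 137 mm, a 38 mm boss with the screw's flange and a washer whose tab sits between two small posts at own x -30 mm. Origin: underside of the base, on the axis of jar, foot, screw, nut. z up.
- lock_nut (a joint): Turn of the lock nut, rad. 0 = fully tight (solid stop); grows as it is loosened, counter-clockwise from above; stop at 1.8. Starts tight, 0 to 0.1. Below 0.4 it clamps the screw, above 0.5 the screw is free; loosen past 0.8. Running torque 0.15 N m, rising to about 0.6 N m over the last 0.4 rad of tightening, then solid. It rises 3 mm per rad when loosened and stays where it is left.
- nut_grip (a point): Centre of the lock nut: plain steel hexagon, 40 mm across flats, 18 mm high (tight: world z 136 to 154 mm), around the screw, on top of the washer. Site x is normal to one pair of flats (the others at 60 and 120 degrees). Grip it from above across flats, fingers either side of the screw's bar, their tips about 142 mm above the bench.
- screw_grip (a point): Centre of the adjuster screw's black grip bar: 28 mm along point x, 12 mm thick along point y, 24 mm high (z -12 to +12 mm), above and coaxial with the nut on a 14 mm stem; centre 180 mm above the bench. Turned clockwise from above it lowers the foot by 4 mm per rad; the bar itself is captive and stays at its height. Clamped (over 0.4 N m to turn it) while the nut is tight.
- foot_face (a point): Centre of the underside of the white pressure foot, a disc 28 mm in diameter, on a rod below the bridge that slides without turning. Starts 87.5 mm above the bench, 2 to 5.5 mm above the jar's cap.
- foot: The foot, origin as foot_face. Free, the screw turns at 0.09 N m; once the foot touches the jar the torque grows by 0.04 N m per 10 N of foot force, and the force by about 27 N per 0.1 rad. Let go, the screw springs back to about 22 N if set higher, else it stays; friction can hide in readings at rest. Tightening the nut lets the force drop by 5 to 10 N.
- jar: The amber glass jar in the stand's nest: 44 mm diameter, with a black 40 mm cap; 70 to 73.5 mm high overall, as its cap may be screwed down more or less (not measured; stiff, it does not move); about 95 g, loose. Nest: ring of 48 mm bore, 8 mm high, on the base plate. Origin: centre of its underside.
- spare_jar: Bystander: another such jar on the bench, 110 mm to the side of the stand's axis. Origin: centre of underside.
- vial_a: Bystander: clear vial, 19 mm diameter, 48 mm high, blue cap, beside the stand. Origin: centre of underside.
- vial_b: Bystander: a second such vial beside it.
- dropper_a: Bystander: amber dropper bottle, 38 mm diameter, 102 mm high. Origin: centre of underside.
- dropper_b: Bystander: a second such dropper bottle.
- dropper_c: Bystander: a third such dropper bottle.
- wash_bottle: Bystander: white wash bottle, 70 mm diameter, 203 mm high with its spout. Origin: centre of underside.
Not all that is in view belongs to the job. What is shaped like the stand but blue or turquoise is not meant.

How it is judged:
By the outcome, as a careful person would: the job done as asked, in the order asked, and still so for the second after the job is handed in, with the robot touching nothing.
It also fails if it takes over 70 s, if anything falls off the work surface, if the arm or the gripper's body presses on something with over 40 N, if the wrist force passes 120 N, or if a joint passes its speed limit or range.

## Working session

There is one attempt and no reset: what is moved stays moved. The work goes in short steps, Python scripts to look and compute and a tool call to move; the robot and the scene stay as the last step left them, time stands still between calls to the robot, and variables do not carry over. Pictures are saved under pics/ and viewed, at most 10 in all, crops included, and the job is handed in when it is done.

Besides the shell and the picture viewer there is one more tool, called as a command line: name --argument value ..., lists and objects as JSON in quotes. send_rows: Moves the arm, as the interface text tells. Its arguments: {"type":"object","properties":{"steps":{"type":"array","items":{"type":"object","properties":{"dp":{"type":"array","items":{"type":"number"}},"roll":{"type":"number"},"jaw":{"type":"number"}}}},"newtons":{"type":"number"}},"required":["steps"]}

```bash
ls; mkdir -p pics
python3 - <<'E'
from plant import r
import cv2,numpy as np
s=r.get_state();print(s)
for n in("scene","top"):
    c=r.capture(n);cv2.imwrite(f"pics/{n}0.png",c["image"]);np.savez(f"{n}0.npz",**c)
    R=cv2.Rodrigues(np.array(c["rvec"]))[0];print(n,-R.T@np.array(c["tvec"]).ravel(),R[2],c["K"][0][0])
a=cv2.imread("pics/scene0.png");b=cv2.imread("pics/top0.png")
E
```

```text
pics
{'time_s': 0.0, 'joints': array([-4.84655922e+01,  2.05904548e+01,  6.33517700e-01, -2.00301321e-02,
       -7.01353921e+01, -1.65080901e+01]), 'qd': array([ 0.02661387, -0.03729752,  0.07664111,  0.06716458, -0.06768921,
       -0.08262043]), 'joint_torque': array([ 1.76365966e-04, -5.82722747e+01,  2.93052703e+01,  6.99711934e+00,
        6.84271901e-03, -1.30273766e-04]), 'tcp_pos': array([ 0.2853401 , -0.61120847,  0.23963207]), 'eef_rot': array([ 1.79906126e+02, -8.18447521e-03, -1.54980497e+02]), 'contact_force': array([-0.44100691,  0.11727853,  0.31691492]), 'moment': array([-0.05390531,  0.02085863, -0.00560536]), 'gripper_force': 0.0, 'gripper_width': 0.08757257579435862}
scene [1.25073701 0.3633303  0.63597754] [-0.74523839 -0.39233638 -0.53915852] 364.5791609555589
top [0.46572031 0.02317959 1.41240033] [ 0.09634639 -0.01115772 -0.99528533] 436.980768298274
```

View pics/scene0.png

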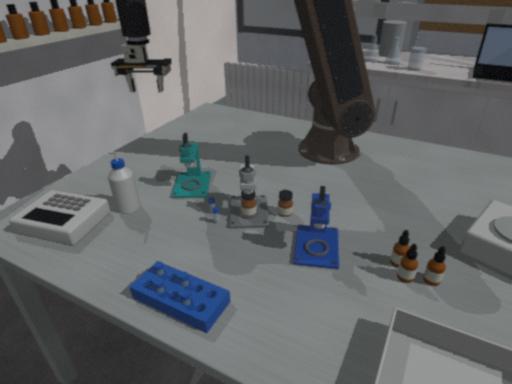

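View pics/top0.png

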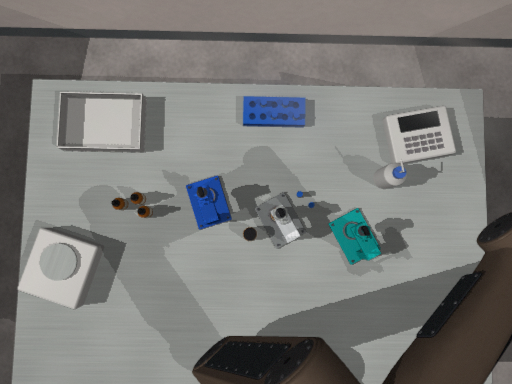

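The scene holds three stand-shaped things. In the scene and top views they are blue at (320,215)/(205,197), turquoise at (190,165)/(358,235) and grey at (248,190)/(282,215). The grey one, with the amber jar under it, is the one I want. I'll check it in a close crop.

```bash
cat > h.py <<'E'
import cv2,numpy as np
def cam(c):
    R=cv2.Rodrigues(np.array(c["rvec"],float))[0];t=np.array(c["tvec"],float).ravel();return np.array(c["K"],float),R,t
def ray(c,uv):
    K,R,t=cam(c);d=R.T@np.linalg.solve(K,[uv[0],uv[1],1.]);return -R.T@t,d/np.linalg.norm(d)
def plane(c,uv,z):
    o,d=ray(c,uv);return o+d*(z-o[2])/d[2]
def proj(c,p):
    K,R,t=cam(c);q=K@(R@np.array(p,float)+t);return q[:2]/q[2]
def tri(c1,u1,c2,u2):
    o1,d1=ray(c1,u1);o2,d2=ray(c2,u2)
    s=np.linalg.lstsq(np.c_[d1,-d2],o2-o1,rcond=None)[0];a=o1+d1*s[0];b=o2+d2*s[1];return (a+b)/2,np.linalg.norm(a-b)
E
python3 - <<'E'
import cv2,numpy as np
a=cv2.imread("pics/scene0.png")[145:235,205:295];b=cv2.imread("pics/top0.png")[180:255,245:320]
f=lambda i:cv2.resize(i,(400,400),interpolation=cv2.INTER_CUBIC)
cv2.imwrite("pics/crop1.png",np.hstack([f(a),f(b)]))
E
```

```text
(no output)
```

View pics/crop1.png

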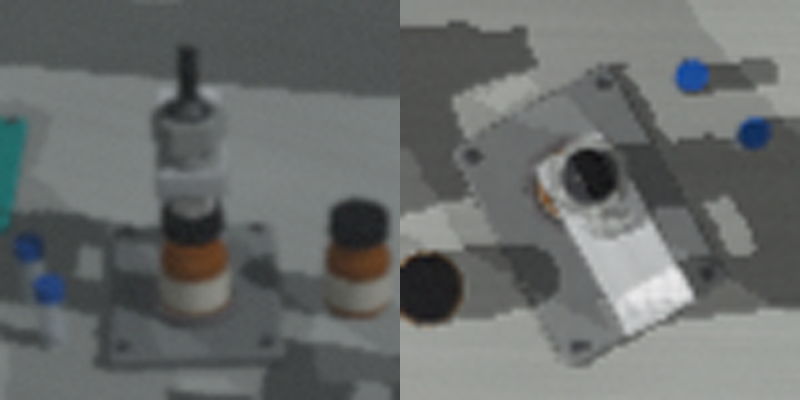

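The crop shows the grey stand, with an amber jar under a black bar seen nearly end-on from the scene camera. The bar is at scene ≈(247,162) and top ≈(280,213). The spare jar is to the right, without a stand. Next I'll measure the axis, the stand yaw and the nut.

Run:
```python
import cv2,numpy as np
from h import *
S=dict(np.load("scene0.npz"));T=dict(np.load("top0.npz"))
a,b=S["image"],T["image"]
def dark(img,x0,y0,x1,y1,th):
    g=img[y0:y1,x0:x1].max(2);n,l,st,ce=cv2.connectedComponentsWithStats((g<th).astype(np.uint8))
    for i in range(1,n):
        if st[i,4]>8: print(st[i],ce[i]+[x0,y0])
print("scene");dark(a,236,150,262,180,75)
print("top");dark(b,270,203,295,225,60)
p,e=tri(S,(247.3,162),T,(280.3,212.8));print("bar tri",p,e)
for z in(.18,.192):print(plane(S,(247.3,162),z),plane(T,(280.3,212.8),z))
h=[(605,82),(473,155),(578,345),(707,270)]
q=np.array([plane(T,(245+(u-400)*75/400,180+v*75/400),.012) for u,v in h]);print(q,q.mean(0))
for i in range(4):
    d=q[(i+1)%4]-q[i];print(np.linalg.norm(d),np.degrees(np.arctan2(d[1],d[0])))
f=lambda i:cv2.resize(i,(400,480),interpolation=cv2.INTER_CUBIC)
u=proj(S,[p[0],p[1],.15]).astype(int);v=proj(T,[p[0],p[1],.15]).astype(int);print(u,v)
o=np.hstack([f(a[u[1]-15:u[1]+15,u[0]-12:u[0]+13]),f(b[v[1]-15:v[1]+15,v[0]-12:v[0]+13])])
o=cv2.convertScaleAbs(o,alpha=1.5)
cv2.imwrite("pics/crop2.png",o)
```

```text
scene
[  4   5  12  18 105] [246.23809524 164.21904762]
[ 4 23  3  7 15] [241.2 176. ]
top
[ 7  5  9 10 61] [281.09836066 212.06557377]
bar tri [ 0.51436924 -0.06549413  0.17765215] 1.681500335860271e-05
[ 0.51813864 -0.06328938  0.18      ] [ 0.51428065 -0.06533297  0.18      ]
[ 0.53741849 -0.05206199  0.192     ] [ 0.51380781 -0.06447112  0.192     ]
[[ 0.57709599 -0.08674546  0.012     ]
 [ 0.53150222 -0.00792554  0.012     ]
 [ 0.4194251  -0.07263361  0.012     ]
 [ 0.46542811 -0.14931709  0.012     ]] [ 0.49836286 -0.07915542  0.012     ]
0.09105697151093316 120.04744568006085
0.1294156759280149 -149.9998793897108
0.08942389443320552 -59.04012505742662
0.12800360689486498 29.26351600297005
[247 171] [279 213]
```

View pics/crop2.png

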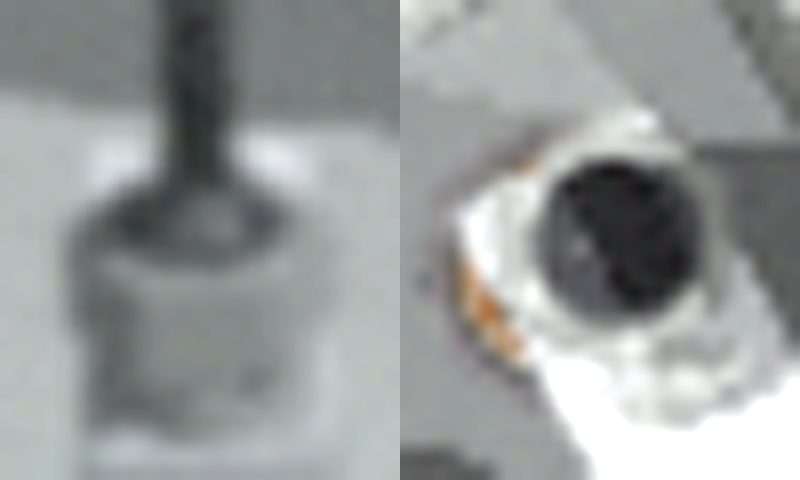

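The left half of the crop shows the nut at scene columns about 240–255, with a dark left facet and an edge near crop x=130. The bar is end-on at column ≈247.2. The right half shows the dark collar and bar at top ≈(281,212.5), with the bar running roughly along the stand's x (yaw ≈30°). One more averaged look should settle the axis and the hexagon's angle.

Run:
```python
import cv2,numpy as np
from h import *
from plant import r
out=[]
A={}
for n in("scene","top"):
    c=[r.capture(n) for _ in range(8)];m=np.mean([k["image"] for k in c],0).astype(np.float32);A[n]=m
    np.savez(f"{n}1.npz",image=m,K=c[0]["K"],rvec=c[0]["rvec"],tvec=c[0]["tvec"])
a,b=A["scene"],A["top"]
np.set_printoptions(linewidth=200,precision=0,suppress=True)
print("scene gray rows, cols 238..257")
for v in range(155,182):print(v,a[v,238:258].mean(1))
print("top");
for v in range(202,224):print(v,b[v,270:296].mean(1))
S=dict(np.load("scene1.npz"));T=dict(np.load("top1.npz"))
np.set_printoptions(precision=4)
for p in([.5145,-.068],[.5096,-.0727]):
    print(p,[proj(k,[*p,z]) for k in(S,T) for z in(.012,.136,.154,.168,.192)])
x=np.clip((a[158:184,234:260]-40)*1.6,0,255).astype(np.uint8);y=np.clip((b[198:228,266:296]-90)*1.6,0,255).astype(np.uint8)
f=lambda i:cv2.resize(i,(400,400),interpolation=cv2.INTER_CUBIC)
cv2.imwrite("pics/crop3.png",np.hstack([f(x),f(y)]))
```

```text
scene gray rows, cols 238..257
155 [85. 85. 85. 84. 84. 83. 78. 65. 60. 62. 69. 78. 84. 83. 83. 84. 83. 83. 83. 82.]
156 [84. 84. 84. 84. 84. 83. 74. 52. 42. 44. 53. 69. 81. 83. 83. 82. 83. 83. 83. 83.]
157 [85. 85. 84. 83. 84. 84. 74. 48. 35. 39. 47. 66. 80. 84. 84. 84. 84. 83. 83. 84.]
158 [85. 84. 84. 84. 85. 83. 74. 49. 37. 38. 47. 66. 80. 84. 84. 84. 85. 84. 84. 83.]
159 [84. 84. 84. 84. 83. 82. 73. 49. 36. 37. 48. 66. 80. 84. 84. 84. 84. 84. 84. 84.]
160 [84. 84. 84. 84. 84. 82. 73. 49. 37. 38. 45. 65. 80. 84. 84. 84. 84. 84. 84. 84.]
161 [90. 85. 83. 84. 84. 83. 73. 48. 35. 35. 42. 61. 80. 83. 83. 84. 84. 84. 84. 84.]
162 [107.  98.  94.  94.  95.  93.  82.  52.  35.  34.  41.  60.  79.  84.  84.  84.  85.  84.  84.  84.]
163 [121. 119. 117. 117. 117. 115. 101.  62.  36.  35.  42.  67.  90.  96.  96.  96.  95.  95.  95.  95.]
164 [124. 124. 125. 129. 130. 126. 109.  67.  37.  36.  48.  84. 117. 128. 128. 123. 120. 118. 118. 117.]
165 [124. 125. 132. 142. 144. 138. 114.  67.  37.  34.  50.  91. 133. 150. 150. 142. 134. 125. 123. 124.]
166 [123. 124. 134. 146. 144. 134. 107.  63
[... 4563 characters left out ...]
184. 166. 148. 155. 138. 132. 137. 138. 140. 151. 190. 190. 190. 181. 129. 105. 106.]
[0.5145, -0.068] [array([248.1605, 212.4027]), array([246.907, 175.399]), array([246.7108, 169.6069]), array([246.5555, 165.0218]), array([246.2835, 156.9934]), array([277.3412, 214.7422]), array([280.1243, 213.3157]), array([280.5737, 213.0853]), array([280.9322, 212.9016]), array([281.5658, 212.5768])]
[0.5096, -0.0727] [array([247.572 , 211.0797]), array([246.2859, 174.1917]), array([246.0846, 168.42  ]), array([245.9253, 163.8516]), array([245.6464, 155.8533]), array([278.7863, 216.3033]), array([281.7102, 215.0273]), array([282.1823, 214.8213]), array([282.5589, 214.6569]), array([283.2246, 214.3665])]
```

View pics/crop3.png

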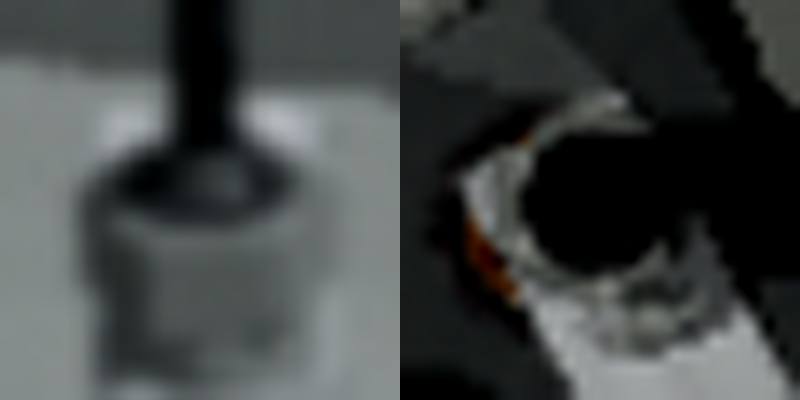

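The measurements, in short:
- The axis is at about (0.516, −0.067), agreeing to about 2 mm across both views and the bar and disc heights.
- The stand and the bar have a yaw of about 30°.
- The nut's front facet spans columns 243.4–251.5 and its silhouette 239–255.7. That is about 45 mm, corner to corner, so the flat normals are at about 31°, 91° and 151°.

I'll move to hover above it.

send_rows --steps '[{"dp": [-40, 36, 0], "roll": 0, "jaw": 100}, {"dp": [-80, 72, 0], "roll": 0, "jaw": 100}, {"dp": [-120, 108, 0], "roll": 0, "jaw": 100}, {"dp": [-160, 144, 0], "roll": 0, "jaw": 100}, {"dp": [-200, 180, 0], "roll": 0, "jaw": 100}]' --newtons 10

```text
time_s: 1.52
tcp_pos: [0.3911, -0.3624, 0.2408]
eef_rot: [-180.0, 0.0, -155.0]
contact_force: [0.8, 0.4, -0.2]
gripper_width: 0.0876
gripper_force: 0.0
```

send_rows --steps '[{"dp": [-40, 36, 0], "roll": 0, "jaw": 100}, {"dp": [-80, 72, 0], "roll": 0, "jaw": 100}, {"dp": [-120, 108, 0], "roll": 0, "jaw": 100}, {"dp": [-160, 144, 0], "roll": 0, "jaw": 100}, {"dp": [-200, 180, 0], "roll": 0, "jaw": 100}]'

```text
time_s: 2.15
tcp_pos: [0.4962, -0.1144, 0.241]
eef_rot: [-180.0, 0.1, -155.0]
contact_force: [0.7, -1.2, 0.5]
gripper_width: 0.0876
gripper_force: 0.0
```

send_rows --steps '[{"dp": [-30, 28, 0], "roll": -0.16, "jaw": 100}, {"dp": [-38, 36, 0], "roll": -0.33, "jaw": 100}, {"dp": [-38, 36, 0], "roll": -0.5, "jaw": 100}, {"dp": [-38, 36, 0], "roll": -0.645, "jaw": 100}, {"dp": [-38, 36, 0], "roll": -0.645, "jaw": 100}]'

```text
time_s: 2.78
tcp_pos: [0.5149, -0.0674, 0.2407]
eef_rot: [-180.0, 0.0, -118.1]
contact_force: [-0.9, -0.2, -0.0]
gripper_width: 0.0878
gripper_force: 0.0
```

send_rows --steps '[{"dp": [0, 0, 25], "roll": 0, "jaw": 100}, {"dp": [0, 0, 50], "roll": 0, "jaw": 100}, {"dp": [0, 0, 70], "roll": 0, "jaw": 100}, {"dp": [0, 0, 85], "roll": 0, "jaw": 100}, {"dp": [0, 0, 85], "roll": 0, "jaw": 100}]'

```text
time_s: 3.4
tcp_pos: [0.5143, -0.0677, 0.1547]
eef_rot: [179.9, -0.1, -118.1]
contact_force: [0.6, -0.6, 0.6]
gripper_width: 0.0879
gripper_force: 0.0
```

Run:
```python
import cv2,numpy as np
from plant import r
s=r.get_state();print(s["tcp_pos"],s["contact_force"],s["moment"])
a=r.capture("scene")["image"][125:235,190:300]
cv2.imwrite("pics/crop4.png",cv2.resize(a,(550,550),interpolation=cv2.INTER_CUBIC))
```

```text
[ 0.51430259 -0.06767672  0.15471979] [ 0.61978657 -0.61694068  0.57633913] [-0.01099208  0.05630324  0.03405732]
```

View pics/crop4.png

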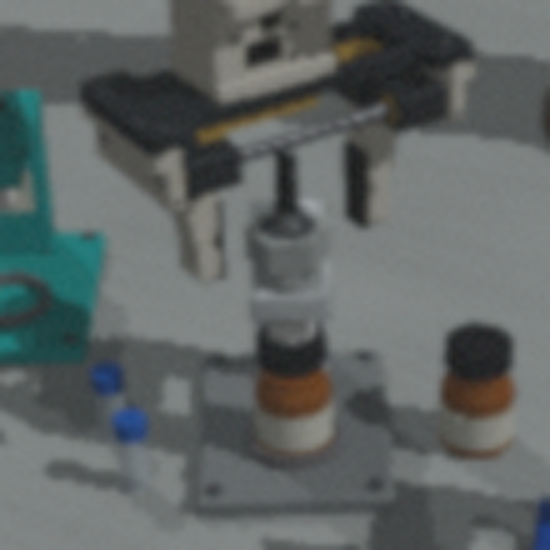

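The fingers straddle the nut: their tips are at crop (205,280) and (370,222), with the nut between them at (288,245). Both are lower than the bar and clear of it. I'll close gently and read the width and force.

send_rows --steps '[{"dp": [0, 0, 0], "roll": 0, "jaw": 60}, {"dp": [0, 0, 0], "roll": 0, "jaw": 50}, {"dp": [0, 0, 0], "roll": 0, "jaw": 40}, {"dp": [0, 0, 0], "roll": 0, "jaw": 40}, {"dp": [0, 0, 0], "roll": 0, "jaw": 40}]' --newtons 8

```text
time_s: 4.08
tcp_pos: [0.5149, -0.0675, 0.1556]
eef_rot: [-180.0, 0.0, -118.0]
contact_force: [-0.5, 0.3, 0.4]
gripper_width: 0.0434
gripper_force: 0.0
```

```bash
cat > st.py <<'E'
import numpy as np,sys
from plant import r
n=int(sys.argv[1]) if len(sys.argv)>1 else 6
L=[]
for _ in range(n):
    r.capture("top");L.append(r.get_state())
np.set_printoptions(precision=4,suppress=True)
for k in("tcp_pos","eef_rot","contact_force","moment","gripper_width","gripper_force"):
    v=np.array([s[k] for s in L]);print(k,v.mean(0))
print(L[-1]["time_s"],L[-1]["joints"], "j6 torque",np.mean([s["joint_torque"][5] for s in L]))
E
python3 st.py
```

```text
tcp_pos [ 0.5148 -0.0675  0.1556]
eef_rot [ 179.9924   -0.0026 -118.0124]
contact_force [-1.2584  1.1787  1.467 ]
moment [0.3121 0.3909 0.0917]
gripper_width 0.040232249992464324
gripper_force 7.984860318247229
4.375 [ 14.2113  10.2042 -25.6045  -0.0022 -54.1987 -42.2202] j6 torque -0.09099776623770595
```

The width is 40.2 mm and the side force is small, so the grip is square and centred. I'll grip harder and loosen.

send_rows --steps '[{"dp": [0, 0, 0], "roll": 0, "jaw": 40}, {"dp": [0, 0, 0], "roll": 0, "jaw": 40}, {"dp": [0, 0, -0.2], "roll": -0.08, "jaw": 40}, {"dp": [0, 0, -0.5], "roll": -0.16, "jaw": 40}, {"dp": [0, 0, -0.8], "roll": -0.25, "jaw": 40}]' --newtons 55

```text
time_s: 5.0
tcp_pos: [0.5151, -0.0675, 0.1558]
eef_rot: [-180.0, 0.0, -103.6]
contact_force: [1.4, -1.0, -6.0]
gripper_width: 0.0395
gripper_force: 54.8
```

```bash
python3 st.py 3
```

```text
tcp_pos [ 0.5151 -0.0675  0.1559]
eef_rot [-179.9911    0.0076 -103.592 ]
contact_force [ 3.1213 -0.7619 -5.7126]
moment [-0.3085 -1.032   0.088 ]
gripper_width 0.03947631925419367
gripper_force 54.867044100537896
5.15 [ 14.1966  10.2057 -25.5604   0.0024 -54.2262 -27.9812] j6 torque 0.16003835014998913
```

send_rows --steps '[{"dp": [0, 0, -0.3], "roll": -0.1, "jaw": 40}, {"dp": [0, 0, -0.6], "roll": -0.2, "jaw": 40}, {"dp": [0, 0, -0.9], "roll": -0.3, "jaw": 40}, {"dp": [0, 0, -1.2], "roll": -0.4, "jaw": 40}, {"dp": [0, 0, -1.2], "roll": -0.4, "jaw": 40}]'

```text
time_s: 5.78
tcp_pos: [0.5156, -0.0675, 0.157]
eef_rot: [-179.9, -0.0, -80.8]
contact_force: [6.3, -2.2, -9.4]
gripper_width: 0.0395
gripper_force: 54.9
```

send_rows --steps '[{"dp": [0, 0, -0.3], "roll": -0.1, "jaw": 40}, {"dp": [0, 0, -0.6], "roll": -0.2, "jaw": 40}, {"dp": [0, 0, -0.9], "roll": -0.3, "jaw": 40}, {"dp": [0, 0, -1.2], "roll": -0.4, "jaw": 40}, {"dp": [0, 0, -1.2], "roll": -0.4, "jaw": 40}]'

```text
time_s: 6.4
tcp_pos: [0.5161, -0.0673, 0.1583]
eef_rot: [-179.9, -0.0, -57.9]
contact_force: [6.9, -1.8, -10.8]
gripper_width: 0.0393
gripper_force: 54.9
```

```bash
python3 st.py 3
```

```text
tcp_pos [ 0.5161 -0.0673  0.1582]
eef_rot [-179.8999   -0.0483  -57.9678]
contact_force [  7.55    -1.4772 -11.7985]
moment [-0.6154 -2.6804  0.1872]
gripper_width 0.03930204468153001
gripper_force 54.92126287892461
6.55 [ 14.2     10.0943 -25.3541   0.0202 -54.4446  17.8146] j6 torque -0.09469949145568535
```

Turned 60° (about 1.05 rad) with the torque staying low. I'll release and lift to bar height.

send_rows --steps '[{"dp": [0, 0, 0], "roll": 0, "jaw": 70}, {"dp": [0, 0, 0], "roll": 0, "jaw": 70}, {"dp": [0, 0, 0], "roll": 0, "jaw": 70}, {"dp": [0, 0, -12], "roll": 0, "jaw": 70}, {"dp": [0, 0, -22], "roll": 0, "jaw": 70}]' --newtons 8

```text
time_s: 7.18
tcp_pos: [0.5152, -0.0675, 0.182]
eef_rot: [-180.0, -0.0, -57.9]
contact_force: [0.5, 0.2, -0.2]
gripper_width: 0.0612
gripper_force: 0.0
```

send_rows --steps '[{"dp": [0, 0, 0], "roll": -0.15, "jaw": 70}, {"dp": [0, 0, 0], "roll": -0.32, "jaw": 70}, {"dp": [0, 0, 0], "roll": -0.5, "jaw": 70}, {"dp": [0, 0, 0], "roll": -0.68, "jaw": 70}, {"dp": [0, 0, 0], "roll": -0.85, "jaw": 70}]'

```text
time_s: 7.8
tcp_pos: [0.5152, -0.0675, 0.1817]
eef_rot: [-180.0, -0.1, -8.8]
contact_force: [-0.5, 0.2, 0.2]
gripper_width: 0.061
gripper_force: 0.0
```

send_rows --steps '[{"dp": [0, 0, 0], "roll": -0.18, "jaw": 70}, {"dp": [0, 0, 0], "roll": -0.36, "jaw": 70}, {"dp": [0, 0, 0], "roll": -0.54, "jaw": 70}, {"dp": [0, 0, 0], "roll": -0.68, "jaw": 70}, {"dp": [0, 0, 0], "roll": -0.68, "jaw": 70}]'

```text
time_s: 8.43
tcp_pos: [0.5151, -0.0675, 0.1816]
eef_rot: [180.0, -0.1, 29.7]
contact_force: [0.4, -1.0, 0.4]
gripper_width: 0.0612
gripper_force: 0.0
```

```bash
python3 st.py 3
```

```text
tcp_pos [ 0.5151 -0.0675  0.1813]
eef_rot [179.9867  -0.041   29.628 ]
contact_force [-0.1442  0.2072 -0.1801]
moment [-0.1373  0.1433 -0.0033]
gripper_width 0.06133539097444871
gripper_force 0.0
8.575 [ 14.2061   8.6955 -23.6839   0.0004 -57.5864 105.434 ] j6 torque 0.19870341653586365
```

send_rows --steps '[{"dp": [1, -0.5, 0], "roll": 0, "jaw": 40}, {"dp": [1, -0.5, 0], "roll": 0, "jaw": 20}, {"dp": [1, -0.5, 0], "roll": 0, "jaw": 5}, {"dp": [1, -0.5, 0], "roll": 0, "jaw": 5}, {"dp": [1, -0.5, 0], "roll": 0, "jaw": 5}]' --newtons 8

```text
time_s: 9.2
tcp_pos: [0.5155, -0.0666, 0.1807]
eef_rot: [-180.0, 0.0, 29.8]
contact_force: [-0.2, -0.3, 0.5]
gripper_width: 0.0169
gripper_force: 0.0
```

send_rows --steps '[{"dp": [0, 0, 0], "roll": 0, "jaw": 5}]'

```text
time_s: 9.32
tcp_pos: [0.5153, -0.0663, 0.1807]
eef_rot: [-180.0, -0.0, 29.8]
contact_force: [-0.8, 3.0, 0.8]
gripper_width: 0.0121
gripper_force: 7.9
```

```bash
python3 st.py 4
```

```text
tcp_pos [ 0.5153 -0.0663  0.1807]
eef_rot [-179.9703    0.0006   29.8079]
contact_force [-1.5487  3.3069  1.9454]
moment [1.0894 0.7783 0.0538]
gripper_width 0.012162287230169332
gripper_force 7.9021684639155865
9.525 [ 14.3148   8.7667 -23.653   -0.0313 -57.5921 105.5108] j6 torque -0.07102510426193476
```

Width is 12.1 mm, so the bar is gripped square. I'll firm up the grip and turn clockwise, reading the free torque first.

send_rows --steps '[{"dp": [0, -0.4, 0], "roll": 0, "jaw": 5}, {"dp": [0, -0.4, 0], "roll": 0.05, "jaw": 5}, {"dp": [0, -0.4, 0], "roll": 0.13, "jaw": 5}, {"dp": [0, -0.4, 0], "roll": 0.22, "jaw": 5}, {"dp": [0, -0.4, 0], "roll": 0.31, "jaw": 5}]' --newtons 45

```text
time_s: 10.15
tcp_pos: [0.5153, -0.0662, 0.1807]
eef_rot: [180.0, 0.0, 11.9]
contact_force: [-2.1, 2.7, 0.9]
gripper_width: 0.0117
gripper_force: 44.8
```

```bash
sed -i 's/^L=\[\]/s=r.get_state();print("now yaw",s["eef_rot"][2],"Mz",s["moment"][2],"j6",s["joint_torque"][5]);L=[]/' st.py; python3 st.py 5
```

```text
now yaw 11.882218310713174 Mz 0.055574334961927464 j6 1.0973366349935532
tcp_pos [ 0.5153 -0.0662  0.1807]
eef_rot [-179.9966    0.0012   12.0048]
contact_force [-1.7087  2.3673  1.0463]
moment [ 0.8582  0.6206 -0.0844]
gripper_width 0.011586703567401494
gripper_force 44.86832106113434
10.4 [ 14.3411   8.7517 -23.6757  -0.0044 -57.5716  87.8062] j6 torque -0.10898547666147351
```

send_rows --steps '[{"dp": [0, 0, 0], "roll": 0.06, "jaw": 5}, {"dp": [0, 0, 0], "roll": 0.1, "jaw": 5}, {"dp": [0, 0, 0], "roll": 0.12, "jaw": 5}, {"dp": [0, 0, 0], "roll": 0.14, "jaw": 5}, {"dp": [0, 0, 0], "roll": 0.16, "jaw": 5}]'

```text
time_s: 11.02
tcp_pos: [0.5153, -0.0662, 0.1807]
eef_rot: [-180.0, 0.0, 2.8]
contact_force: [-2.0, 2.8, 1.3]
gripper_width: 0.0115
gripper_force: 44.8
```

```bash
cat > st2.py <<'E'
import numpy as np
from plant import r
L=[r.get_state()]
for _ in range(3):
    r.capture("top");L.append(r.get_state())
print("t",L[-1]["time_s"],"yaw",[round(s["eef_rot"][2],2) for s in L],"Mz",[round(s["moment"][2],3) for s in L],"F",np.round(L[-1]["contact_force"],1))
E
python3 st2.py
```

```text
t 11.175 yaw [np.float64(2.84), np.float64(2.78), np.float64(2.85), np.float64(2.88)] Mz [np.float64(0.039), np.float64(0.121), np.float64(0.029), np.float64(-0.036)] F [-1.   3.1  1.2]
```

send_rows --steps '[{"dp": [0, 0, 0], "roll": 0.02, "jaw": 5}, {"dp": [0, 0, 0], "roll": 0.04, "jaw": 5}]'

```text
time_s: 11.42
tcp_pos: [0.5153, -0.0662, 0.1807]
eef_rot: [-180.0, 0.0, 0.5]
contact_force: [-0.4, 3.5, 0.0]
gripper_width: 0.0114
gripper_force: 44.8
```

```bash
python3 st2.py
```

```text
t 11.575 yaw [np.float64(0.51), np.float64(0.46), np.float64(0.53), np.float64(0.57)] Mz [np.float64(0.106), np.float64(0.018), np.float64(0.006), np.float64(0.028)] F [-1.3  4.6  0.9]
```

The free torque moving is about 0.1 N m with roughly 0.04 of noise, and the turn so far is 0.51 rad. I'll advance in small steps with a reading after each.

send_rows --steps '[{"dp": [0, 0, 0], "roll": 0.02, "jaw": 5}, {"dp": [0, 0, 0], "roll": 0.04, "jaw": 5}]'

```text
time_s: 11.82
tcp_pos: [0.5153, -0.0662, 0.1807]
eef_rot: [-180.0, 0.0, -1.8]
contact_force: [-1.1, 2.6, 0.8]
gripper_width: 0.0119
gripper_force: 44.8
```

```bash
python3 st2.py
```

```text
t 11.975 yaw [np.float64(-1.79), np.float64(-1.84), np.float64(-1.75), np.float64(-1.72)] Mz [np.float64(0.093), np.float64(0.093), np.float64(0.063), np.float64(-0.018)] F [-2.7  4.1  0.4]
```

send_rows --steps '[{"dp": [0, 0, 0], "roll": 0.02, "jaw": 5}, {"dp": [0, 0, 0], "roll": 0.04, "jaw": 5}]'

```text
time_s: 12.22
tcp_pos: [0.5153, -0.0662, 0.1807]
eef_rot: [-180.0, 0.0, -4.1]
contact_force: [-2.1, 2.8, 1.0]
gripper_width: 0.0113
gripper_force: 44.8
```

```bash
python3 st2.py
```

```text
t 12.375 yaw [np.float64(-4.08), np.float64(-4.13), np.float64(-4.05), np.float64(-4.01)] Mz [np.float64(0.066), np.float64(0.062), np.float64(0.033), np.float64(-0.026)] F [-1.2  4.3  0.6]
```

send_rows --steps '[{"dp": [0, 0, 0], "roll": 0.02, "jaw": 5}, {"dp": [0, 0, 0], "roll": 0.04, "jaw": 5}]'

```text
time_s: 12.62
tcp_pos: [0.5153, -0.0662, 0.1807]
eef_rot: [-180.0, 0.0, -6.4]
contact_force: [-2.0, 4.7, -0.7]
gripper_width: 0.0115
gripper_force: 44.8
```

```bash
python3 st2.py
```

```text
t 12.775 yaw [np.float64(-6.37), np.float64(-6.42), np.float64(-6.34), np.float64(-6.31)] Mz [np.float64(0.071), np.float64(0.061), np.float64(0.005), np.float64(-0.017)] F [-2.2  4.2 -0.4]
```

send_rows --steps '[{"dp": [0, 0, 0], "roll": 0.02, "jaw": 5}, {"dp": [0, 0, 0], "roll": 0.04, "jaw": 5}]'

```text
time_s: 13.02
tcp_pos: [0.5153, -0.0662, 0.1807]
eef_rot: [-180.0, 0.0, -8.6]
contact_force: [-1.8, 5.2, 0.2]
gripper_width: 0.0117
gripper_force: 44.8
```

```bash
python3 st2.py
```

```text
t 13.175 yaw [np.float64(-8.64), np.float64(-8.7), np.float64(-8.64), np.float64(-8.62)] Mz [np.float64(0.098), np.float64(0.003), np.float64(0.03), np.float64(0.023)] F [-1.7  4.6  0.7]
```

send_rows --steps '[{"dp": [0, 0, 0], "roll": 0.02, "jaw": 5}, {"dp": [0, 0, 0], "roll": 0.04, "jaw": 5}]'

```text
time_s: 13.42
tcp_pos: [0.5153, -0.0662, 0.1807]
eef_rot: [-180.0, 0.0, -10.9]
contact_force: [-2.1, 3.7, -0.2]
gripper_width: 0.0118
gripper_force: 44.8
```

```bash
python3 st2.py
```

```text
t 13.575 yaw [np.float64(-10.93), np.float64(-10.99), np.float64(-10.93), np.float64(-10.91)] Mz [np.float64(0.044), np.float64(0.116), np.float64(0.04), np.float64(0.033)] F [-2.1  4.8  1.4]
```

send_rows --steps '[{"dp": [0, 0, 0], "roll": 0.02, "jaw": 5}, {"dp": [0, 0, 0], "roll": 0.04, "jaw": 5}]'

```text
time_s: 13.82
tcp_pos: [0.5153, -0.0662, 0.1807]
eef_rot: [-180.0, 0.0, -13.2]
contact_force: [-2.3, 4.1, 0.5]
gripper_width: 0.0119
gripper_force: 44.8
```

```bash
python3 st2.py
```

```text
t 13.975 yaw [np.float64(-13.22), np.float64(-13.28), np.float64(-13.22), np.float64(-13.2)] Mz [np.float64(0.07), np.float64(0.101), np.float64(0.072), np.float64(0.048)] F [-1.1  4.5  0.3]
```

send_rows --steps '[{"dp": [0, 0, 0], "roll": 0.02, "jaw": 5}, {"dp": [0, 0, 0], "roll": 0.04, "jaw": 5}]'

```text
time_s: 14.22
tcp_pos: [0.5153, -0.0661, 0.1808]
eef_rot: [-180.0, 0.0, -15.5]
contact_force: [-2.8, 3.7, 0.8]
gripper_width: 0.0117
gripper_force: 44.8
```

```bash
python3 st2.py
```

```text
t 14.375 yaw [np.float64(-15.51), np.float64(-15.58), np.float64(-15.51), np.float64(-15.49)] Mz [np.float64(0.093), np.float64(0.083), np.float64(0.049), np.float64(0.024)] F [-1.6  5.1  0.8]
```

send_rows --steps '[{"dp": [0, 0, 0], "roll": 0.02, "jaw": 5}, {"dp": [0, 0, 0], "roll": 0.04, "jaw": 5}]'

```text
time_s: 14.62
tcp_pos: [0.5153, -0.0661, 0.1808]
eef_rot: [-180.0, 0.0, -17.8]
contact_force: [-1.8, 4.9, -0.4]
gripper_width: 0.0114
gripper_force: 44.8
```

```bash
python3 st2.py
```

```text
t 14.775 yaw [np.float64(-17.81), np.float64(-17.87), np.float64(-17.8), np.float64(-17.78)] Mz [np.float64(0.064), np.float64(0.068), np.float64(0.019), np.float64(-0.036)] F [-1.2  5.5 -0.2]
```

send_rows --steps '[{"dp": [0, 0, 0], "roll": 0.02, "jaw": 5}, {"dp": [0, 0, 0], "roll": 0.04, "jaw": 5}]'

```text
time_s: 15.02
tcp_pos: [0.5153, -0.0661, 0.1807]
eef_rot: [-180.0, 0.0, -20.1]
contact_force: [-1.8, 4.8, -0.0]
gripper_width: 0.0117
gripper_force: 44.8
```

```bash
python3 st2.py
```

```text
t 15.175 yaw [np.float64(-20.09), np.float64(-20.15), np.float64(-20.09), np.float64(-20.07)] Mz [np.float64(0.107), np.float64(0.15), np.float64(0.079), np.float64(0.13)] F [-2.8  3.7 -0.5]
```

send_rows --steps '[{"dp": [0, 0, 0], "roll": 0.02, "jaw": 5}, {"dp": [0, 0, 0], "roll": 0.04, "jaw": 5}]'

```text
time_s: 15.42
tcp_pos: [0.5153, -0.0661, 0.1807]
eef_rot: [-180.0, 0.0, -22.4]
contact_force: [-2.7, 5.1, 0.2]
gripper_width: 0.0118
gripper_force: 44.8
```

```bash
python3 st2.py
```

```text
t 15.575 yaw [np.float64(-22.38), np.float64(-22.44), np.float64(-22.37), np.float64(-22.35)] Mz [np.float64(0.229), np.float64(0.179), np.float64(0.175), np.float64(0.174)] F [-2.2  3.9  1.1]
```

send_rows --steps '[{"dp": [0, 0, 0], "roll": 0.02, "jaw": 5}, {"dp": [0, 0, 0], "roll": 0.04, "jaw": 5}]'

```text
time_s: 15.82
tcp_pos: [0.5153, -0.0661, 0.1807]
eef_rot: [-180.0, 0.0, -24.7]
contact_force: [-2.0, 4.7, 0.0]
gripper_width: 0.0119
gripper_force: 44.8
```

```bash
python3 st2.py
```

```text
t 15.975 yaw [np.float64(-24.66), np.float64(-24.72), np.float64(-24.66), np.float64(-24.63)] Mz [np.float64(0.262), np.float64(0.259), np.float64(0.287), np.float64(0.265)] F [-1.4  4.8  0.5]
```

Contact is clear: the moving torque rose from 0.08 to 0.13, 0.20 and 0.265 N m. That puts the foot at roughly 30–45 N, above 22 and below 60. Releasing now lets the screw settle at about 22 N. Then I'll go back to the nut.

send_rows --steps '[{"dp": [0, 0, 0], "roll": 0, "jaw": 70}, {"dp": [0, 0, 0], "roll": 0, "jaw": 70}, {"dp": [0, 0, 0], "roll": 0, "jaw": 70}, {"dp": [0, 0, 0], "roll": 0, "jaw": 70}, {"dp": [0, 0, 0], "roll": 0, "jaw": 70}]' --newtons 8

```text
time_s: 16.6
tcp_pos: [0.5154, -0.0663, 0.1808]
eef_rot: [180.0, -0.0, -24.6]
contact_force: [0.2, -0.1, -0.2]
gripper_width: 0.0561
gripper_force: 0.0
```

send_rows --steps '[{"dp": [0, 0, 0], "roll": 0.15, "jaw": 70}, {"dp": [0, 0, 0], "roll": 0.3, "jaw": 70}, {"dp": [0, 0, 0], "roll": 0.45, "jaw": 70}, {"dp": [0, 0, 0], "roll": 0.58, "jaw": 70}, {"dp": [0, 0, 0], "roll": 0.58, "jaw": 70}]'

```text
time_s: 17.23
tcp_pos: [0.5153, -0.0662, 0.1808]
eef_rot: [180.0, -0.0, -57.8]
contact_force: [-0.8, -0.7, 0.6]
gripper_width: 0.0617
gripper_force: 0.0
```

```bash
python3 st.py 3
python3 - <<'E'
import cv2
from plant import r
S=r.capture("scene")["image"][125:235,190:300];T=r.capture("top")["image"][170:260,235:325]
import numpy as np
f=lambda i:cv2.resize(i,(400,400),interpolation=cv2.INTER_CUBIC)
cv2.imwrite("pics/crop5.png",np.hstack([f(S),f(T)]))
E
```

```text
now yaw -57.80239182299243 Mz 0.03428874668011815 j6 -1.124255731701851
tcp_pos [ 0.5153 -0.0662  0.1808]
eef_rot [-60.0006  -0.0019 -57.6949]
contact_force [ 0.0301 -0.0728 -0.1071]
moment [-0.0131  0.0971  0.0038]
gripper_width 0.06137435076883881
gripper_force 0.0
17.375 [ 14.3404   8.7507 -23.6729   0.0006 -57.5745  17.9518] j6 torque -0.1849884827970527
```

View pics/crop5.png

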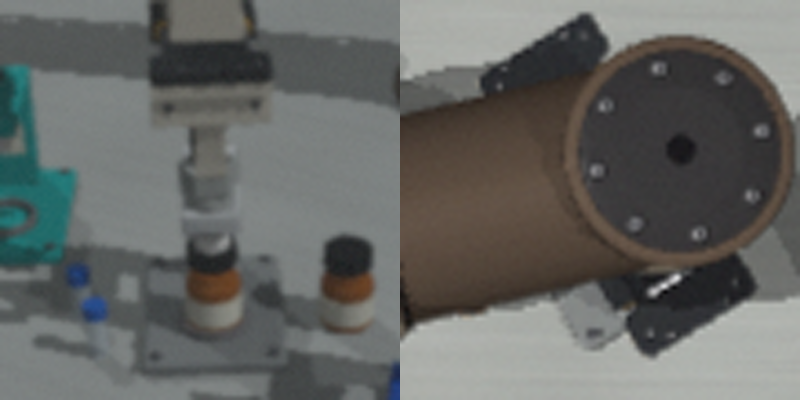

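The left half shows the jar upright in its nest, with the foot down on its cap at crop (212,245). The gripper is in line with the axis. I'll lower it onto the nut and close lightly.

send_rows --steps '[{"dp": [0, 0, 11], "roll": 0, "jaw": 70}, {"dp": [0, 0, 22], "roll": 0, "jaw": 70}, {"dp": [0, 0, 22], "roll": 0, "jaw": 50}, {"dp": [0, 0, 22], "roll": 0, "jaw": 40}, {"dp": [0, 0, 22], "roll": 0, "jaw": 40}]' --newtons 8

```text
time_s: 18.1
tcp_pos: [0.5155, -0.0662, 0.159]
eef_rot: [-180.0, -0.0, -57.9]
contact_force: [0.4, -1.3, -1.4]
gripper_width: 0.0403
gripper_force: 8.0
```

```bash
python3 st.py 4
```

```text
now yaw -57.85015758972888 Mz 0.12573303552015075 j6 -0.07020144257694483
tcp_pos [ 0.5155 -0.0662  0.159 ]
eef_rot [-179.9676   -0.0139  -57.8495]
contact_force [ 0.8123 -0.0008 -0.9162]
moment [-0.1178 -0.1408  0.0649]
gripper_width 0.0401202733845109
gripper_force 7.958676964044571
18.3 [ 14.3414  10.0233 -25.3283   0.0025 -54.6149  17.8075] j6 torque -0.06503331300336868
```

send_rows --steps '[{"dp": [0, 0, 0], "roll": 0, "jaw": 40}, {"dp": [0, 0, 0], "roll": 0, "jaw": 40}, {"dp": [0, 0, 0.3], "roll": 0.1, "jaw": 40}, {"dp": [0, 0, 0.6], "roll": 0.2, "jaw": 40}, {"dp": [0, 0, 0.9], "roll": 0.3, "jaw": 40}]' --newtons 58

```text
time_s: 18.92
tcp_pos: [0.5155, -0.0662, 0.158]
eef_rot: [-180.0, -0.0, -75.2]
contact_force: [1.1, 0.1, -0.1]
gripper_width: 0.0397
gripper_force: 57.8
```

send_rows --steps '[{"dp": [0, 0, 0.3], "roll": 0.1, "jaw": 40}, {"dp": [0, 0, 0.6], "roll": 0.2, "jaw": 40}, {"dp": [0, 0, 0.9], "roll": 0.3, "jaw": 40}, {"dp": [0, 0, 1.2], "roll": 0.4, "jaw": 40}, {"dp": [0, 0, 1.5], "roll": 0.5, "jaw": 40}]'

```text
time_s: 19.55
tcp_pos: [0.5154, -0.0662, 0.1567]
eef_rot: [-180.0, -0.0, -103.9]
contact_force: [-1.2, 0.5, 3.2]
gripper_width: 0.0394
gripper_force: 57.9
```

```bash
python3 st2.py
```

```text
t 19.7 yaw [np.float64(-103.85), np.float64(-104.12), np.float64(-103.74), np.float64(-103.6)] Mz [np.float64(0.37), np.float64(0.265), np.float64(-0.085), np.float64(-0.097)] F [-1.4  1.3  4.2]
```

send_rows --steps '[{"dp": [0, 0, 0.1], "roll": 0.05, "jaw": 40}, {"dp": [0, 0, 0.3], "roll": 0.1, "jaw": 40}, {"dp": [0, 0, 0.4], "roll": 0.15, "jaw": 40}]'

```text
time_s: 20.08
tcp_pos: [0.5155, -0.0663, 0.1566]
eef_rot: [-180.0, -0.0, -112.2]
contact_force: [-2.4, 0.8, 6.4]
gripper_width: 0.0392
gripper_force: 58.1
```

```bash
python3 st2.py
```

```text
t 20.225 yaw [np.float64(-112.16), np.float64(-112.31), np.float64(-112.15), np.float64(-112.1)] Mz [np.float64(0.7), np.float64(0.64), np.float64(0.511), np.float64(0.524)] F [-0.7  0.2  5.1]
```

send_rows --steps '[{"dp": [0, 0, 0.1], "roll": 0.03, "jaw": 40}, {"dp": [0, 0, 0.2], "roll": 0.06, "jaw": 40}]' --newtons 60

```text
time_s: 20.48
tcp_pos: [0.5155, -0.0663, 0.1565]
eef_rot: [-180.0, -0.0, -115.5]
contact_force: [-3.2, 1.9, 8.1]
gripper_width: 0.0395
gripper_force: 60.2
```

```bash
python3 st2.py
```

```text
t 20.625 yaw [np.float64(-115.55), np.float64(-115.63), np.float64(-115.54), np.float64(-115.51)] Mz [np.float64(0.858), np.float64(0.742), np.float64(0.662), np.float64(0.621)] F [-1.8  1.3  6.8]
```

send_rows --steps '[{"dp": [0, 0, 0.1], "roll": 0.03, "jaw": 40}, {"dp": [0, 0, 0.2], "roll": 0.05, "jaw": 40}]'

```text
time_s: 20.88
tcp_pos: [0.5155, -0.0663, 0.1565]
eef_rot: [-180.0, -0.0, -118.4]
contact_force: [-2.4, 0.9, 8.7]
gripper_width: 0.0394
gripper_force: 60.3
```

```bash
python3 st2.py
```

```text
t 21.025 yaw [np.float64(-118.38), np.float64(-118.44), np.float64(-118.37), np.float64(-118.35)] Mz [np.float64(0.931), np.float64(0.843), np.float64(0.721), np.float64(0.784)] F [-3.8  0.8  7.8]
```

send_rows --steps '[{"dp": [0, 0, 0.1], "roll": 0.02, "jaw": 40}, {"dp": [0, 0, 0.1], "roll": 0.04, "jaw": 40}]'

```text
time_s: 21.28
tcp_pos: [0.5155, -0.0662, 0.1565]
eef_rot: [-179.9, -0.0, -120.7]
contact_force: [-2.6, -0.2, 9.1]
gripper_width: 0.0394
gripper_force: 60.4
```

```bash
python3 st2.py
```

```text
t 21.425 yaw [np.float64(-120.66), np.float64(-120.71), np.float64(-120.65), np.float64(-120.63)] Mz [np.float64(0.895), np.float64(0.994), np.float64(0.97), np.float64(0.923)] F [-4.   0.8  8.9]
```

send_rows --steps '[{"dp": [0, 0, 0.1], "roll": 0.02, "jaw": 40}, {"dp": [0, 0, 0.1], "roll": 0.04, "jaw": 40}]'

```text
time_s: 21.68
tcp_pos: [0.5155, -0.0663, 0.1565]
eef_rot: [-179.9, -0.0, -122.9]
contact_force: [-3.1, 1.9, 9.2]
gripper_width: 0.0389
gripper_force: 60.5
```

```bash
python3 st2.py
```

```text
t 21.825 yaw [np.float64(-122.94), np.float64(-122.99), np.float64(-122.93), np.float64(-122.9)] Mz [np.float64(1.063), np.float64(1.093), np.float64(1.083), np.float64(1.091)] F [-3.8  0.4  9. ]
```

send_rows --steps '[{"dp": [0, 0, 0], "roll": 0.02, "jaw": 40}, {"dp": [0, 0, 0], "roll": 0.04, "jaw": 40}, {"dp": [0, 0, 0], "roll": 0.04, "jaw": 40}]'

```text
time_s: 22.2
tcp_pos: [0.5155, -0.0662, 0.1564]
eef_rot: [-179.9, -0.0, -125.1]
contact_force: [-3.7, 1.2, 9.5]
gripper_width: 0.0396
gripper_force: 61.4
```

```bash
python3 st.py 4
```

```text
now yaw -125.12955099440526 Mz 1.7536246672019622 j6 -1.909317746758461
tcp_pos [ 0.5155 -0.0662  0.1564]
eef_rot [-179.9374   -0.0199 -125.1124]
contact_force [-3.419   1.308   8.9681]
moment [0.4644 1.3478 1.7779]
gripper_width 0.039518330589465384
gripper_force 61.38621702004457
22.4 [ 14.3793  10.1736 -25.5497   0.0746 -54.253  -49.5342] j6 torque -1.7838890198618174
```

The torque jumped to 1.75 N m within 2°, which is the solid stop, so the nut is home. I'll release and go up clear.

send_rows --steps '[{"dp": [0, 0, 0], "roll": 0, "jaw": 90}, {"dp": [0, 0, 0], "roll": 0, "jaw": 90}, {"dp": [0, 0, 0], "roll": 0, "jaw": 90}, {"dp": [0, 0, 0], "roll": 0, "jaw": 90}, {"dp": [0, 0, -10], "roll": 0, "jaw": 90}]'

```text
time_s: 23.02
tcp_pos: [0.5147, -0.0664, 0.165]
eef_rot: [179.9, -0.1, -125.5]
contact_force: [-0.3, 0.4, -0.3]
gripper_width: 0.0779
gripper_force: 0.0
```

send_rows --steps '[{"dp": [0, 0, -30], "roll": 0, "jaw": 90}, {"dp": [0, 0, -70], "roll": 0, "jaw": 90}, {"dp": [0, 0, -110], "roll": 0, "jaw": 90}, {"dp": [0, 0, -130], "roll": 0, "jaw": 90}, {"dp": [0, 0, -130], "roll": 0, "jaw": 90}]'

```text
time_s: 23.65
tcp_pos: [0.5161, -0.0662, 0.2978]
eef_rot: [-179.8, 0.2, -125.5]
contact_force: [-0.0, -0.8, -1.1]
gripper_width: 0.0788
gripper_force: 0.0
```

```bash
python3 st.py 2
python3 - <<'E'
import cv2
from plant import r
S=r.capture("scene")["image"][135:275,160:340]
cv2.imwrite("pics/crop6.png",cv2.resize(S,(720,560),interpolation=cv2.INTER_CUBIC))
E
```

```text
now yaw -125.45675452138545 Mz 0.018555680557656825 j6 -0.0005830986629007384
tcp_pos [ 0.5152 -0.0662  0.2958]
eef_rot [   0.026     0.0533 -125.469 ]
contact_force [-0.0627 -0.1613 -0.991 ]
moment [0.059  0.1054 0.0116]
gripper_width 0.07858856385447256
gripper_force 0.0
23.75 [ 14.3409   3.857  -13.6674  -0.0216 -72.4683 -49.8046] j6 torque 0.002129775020875968
```

View pics/crop6.png

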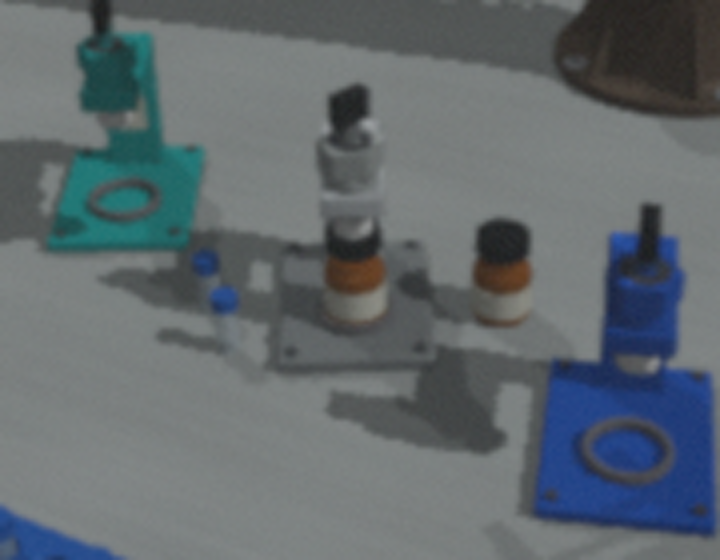

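The jar stands upright in its nest at crop (355,290), with the foot on its cap at (352,235) and the bar turned at (350,105). The nut is seated, and the vials and spare jar are where they were. I'll hand it in.

```bash
python3 -c "
from plant import r
print(r.close_job())"
```

```text
the job is handed in; nothing more can be done
None
```

The job is handed in: I loosened the lock nut, turned the adjuster down until the foot bore on the jar's cap, and tightened the nut to its solid stop; the foot force was not measured after that and should be about 12–17 N, a little under the 20 N asked, because the screw springs back to about 22 N on release and tightening costs 5–10 N.

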